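# Seat the board carrier in the rework fixture

### The job

Load the small board carrier into the rework fixture: put it into the pocket with its key rib in the notch, working it gently about until it drops and lies fully home and level on the pocket floor, never forcing it. Only then swing the hold-down arm round over the end of the carrier until it meets its stop, and leave the spudger, the tweezers and the red screwdriver where they lie.

Things in the scene. Friction and masses are not known exactly. Their poses are not given: they have to be found in the camera images.
- carrier_mid (a point): Centre of the carrier, 13 mm above its underside: loose aluminium block 60 (x) x 40 (y) x 26 mm high, about 0.13 kg, a green phone board in its top (chips up to 27 mm). Key rib in the middle of its +x end: 12 mm wide, 5 mm out, from the underside up to 20 mm. Square edges without lead-in. Grip it across the 40 mm width on the upper half of its long sides.
- fixture: Rework fixture, fixed to the bench: dark base plate 200 (x) x 92 (y) x 10 mm, origin at the centre of its underside, z up. On it lies an aluminium receiver block (122 x 58 mm) with the pocket, between two low rails; the hold-down's post stands at the -x end, two clamping screws at the +x end.
- screws (a point): Point midway between the two clamping screws, 36 mm apart in y, heads up to 21 mm above the bench; fixed to the base 64 mm from its centre. They hold the receiver through slots along the fixture's x: it was set by hand and stands up to 13 mm to either side of its middle setting along x, clamped fast. Along y it stands true.
- pocket_mid (a point): Mark fixed to the base, axes as the fixture's: centre of the pocket's mouth at rim height (24 mm above the bench) for the receiver's MIDDLE setting; the real pocket lies up to 13 mm from it along x, unmeasured. Pocket 62 (x) x 42 (y) x 10 mm deep, with a notch 14 mm wide for the rib in its +x wall. Seated, the carrier's centre is 3 mm above this mark; on the rim, 13 mm.
- relief (a point): Point fixed to the base in the middle of the pocket's +y wall (25 mm from the pocket's centre line), 18 mm above the bench. In both long walls (8 mm thick, rim flat, 24 mm above the bench) a finger relief 36 mm long, centred on the pocket, is cut down to this height. 16 mm of a seated carrier stand out above the rim.
- pivot (a point): Pivot of the hold-down, on its post 67 mm to the fixture's -x side of the base's centre, at the arm's underside, 41.5 mm above the bench: 1.5 mm above the top of a seated carrier, so that a carrier that is not home blocks the arm. The steel arm is 14 mm wide, 6 mm thick and reaches 58 mm from the pivot.
- hold_down (a joint): Angle of the hold-down arm about its upright pivot, rad. 0: against its stop, pointing along the fixture's +x over the end of the carrier. Grows as it swings away towards the fixture's +y side, up to 2.0. Starts between 1.3 and 1.9 and stays where it is left (stiff pivot, about 2 N at the knob).
- hold_down_knob (a point): Middle of the upright black knob on the hold-down arm, 40 mm from the pivot: diameter 12 mm, from 47.5 to 68.5 mm above the bench (this point at 58 mm). Push it sideways with shut fingertips from above, or pinch it.
- spudger: Black nylon spudger, 150 x 10 x 4 mm, loose on the bench beside the fixture; origin at the centre of its underside. Bystander.
- tweezers: Steel tweezers, 124 x 14 x 8 mm, loose on the bench on the fixture's other side; origin at the centre of the underside. Bystander.
- screwdriver_red: Red precision screwdriver, 147 x 13 x 13 mm, loose on the bench beyond the carrier; origin at the centre of its underside. Bystander.
There are look-alikes about, which are no part of the job. There is more than one size of the fixture; the job needs the larger.

How it is judged:
On the way, in this order (a step that is already met when the one before it is completed fails the run):
1. the carrier lies fully home in the pocket, level and with its key in the notch, while the hold-down is still swung away (z of carrier_mid in the frame of fixture between 0.025 and 0.0285 m and horizontal distance between carrier_mid and pocket_mid below 0.016 m and angle between carrier_mid's own z axis and vertical below 0.03 rad and angle between the x axis of carrier_mid and the x axis of fixture, either way round below 0.08 rad and value of joint hold_down above 0.9 rad), for 0.2 s.
2. the hold-down arm is swung over the carrier to its stop (value of joint hold_down below 0.12 rad), for 0.2 s.
At the end, for the whole second after the job is handed in: The carrier lies fully home in the pocket (centre within 1.5 mm of its seated height, within 16 mm of the mark in plan, level within 0.03 rad, its x along the fixture's within 0.08 rad) and the hold-down arm stands over it within 0.12 rad of its stop (z of carrier_mid in the frame of fixture between 0.025 and 0.0285 m and horizontal distance between carrier_mid and pocket_mid below 0.016 m and angle between carrier_mid's own z axis and vertical below 0.03 rad and angle between the x axis of carrier_mid and the x axis of fixture, either way round below 0.08 rad and value of joint hold_down below 0.12 rad); the robot touches nothing.
It fails at once if the carrier is forced: more than 40 N between the carrier and the fixture (contact force between carrier and fixture above 40 N).
It fails at once if the spudger is disturbed (more than 20 mm) (distance of spudger from where it was at the start of the episode above 0.02 m).
It fails at once if the tweezers are disturbed (more than 20 mm) (distance of tweezers from where it was at the start of the episode above 0.02 m).
It fails at once if the screwdriver is disturbed (more than 20 mm) (distance of screwdriver_red from where it was at the start of the episode above 0.02 m).
It also fails if it takes over 70 s, if anything falls off the work surface, if the arm or the gripper's body presses on something with over 40 N, if the wrist force passes 120 N, or if a joint passes its speed limit or range.

### The arm

A 6-joint arm with a two-finger parallel gripper is mounted at the origin on a cart in front of the work surface, level with it; the furniture and walls round the work are solid. World frame = base frame: x ahead of the robot, y to its left, z up, the work surface at z = 0. Lengths are in m, angles in rad, forces in N, time in s.
With the tool pointing down it reaches from about 0.325 to 1 m from the base axis. Payload 5.1 kg.
Tool frame: the origin (TCP) lies between the finger pads; the fingertips stand 25 mm ahead of it and the grasp point (between the pads) lies 6 mm ahead of it (nose_length is the distance from the TCP to the fingertips, in m); z points along the fingers, y is the line along which they close (so a half turn about z gives the same grasp; the last joint's range is limited). The gripper opens to 85 mm and grips with 20 to 120 N. Pads are 22 mm wide; open, the fingers measure 114 mm over their backs; the gripper's body (76 mm by 85 mm) begins 54 mm behind the grasp point. The pads swing forward as they close: fully open they stand 13 mm farther back than shut.
Start: joints at [1.209, 0.124, 1.65, -0, 1.367, -0.083], TCP at [0.179, 0.625, 0.256] pointing down, gripper open.
Joint ranges: [-2.61, 2.61], [-1.02, 2.33], [0.03, 2.71], [-1.35, 4.49], [0.32, 2.68], [-2.91, 2.91]. Speed limits (rad/s): [2.57, 2.57, 3.14, 3.14, 3.14, 3.14].

### API

Orientations are given as a unit quaternion [x, y, z, w].
In Python, from rig import state, capture, close_job, trace, nose_length gives the robot as it stands. The module is installed in compiled form; this text tells all that it offers.
- The arm moves only by the tool carry_out, never from a script. Its arguments are lists of equal length, an entry for each row: "linear": the shift along the world's x, y, z in mm, a list of three; "dr": the turn, a rotation vector about the world's x, y, z in degrees, a list of three; "grip": the finger opening in mm, from 0 to 85.4. In form: {"linear": [[tx, ty, tz], ...], "dr": [[rx, ry, rz], ...], "grip": [grip, ...]}. A call has 1 to 20 rows; each row shifts and turns the commanded pose from where the row before left it; what a row does not reach is not made up. A row lasts 1/12 s, in which the tool goes at most 41.7 mm and 7.16 degrees, less where a joint would pass 70% of its speed; a pose out of reach is approached as far as the arm can. A call with a gripper value outside its range is refused whole. The fingers move at their own pace and stop on an object; the grip force is fixed at half the most. Time passes only in rows, so rows that do not move let the fingers close. It gives the time, the measured TCP pose, the force, the opening and the grip force at its end, in the units of the state.
- state(): the state, without advancing time (a new reading comes with each control period).
- capture(name): name is "side" or "top"; returns a dict with "image" (384x512x3 uint8, red, green, blue), "K" (3x3 intrinsics, pixels), "position" and "rotation" of the camera in the world. Camera axes: x right, y up, looking along -z (the intrinsics and any distortion apply to the point x, -y, -z); pixel columns grow to the right and rows downward; lengths in m; the calibration is good to about 2 mm. A picture is of the moment at which its call begins. There is no depth.
- close_job(): hands the job in; it is judged then, once.
Trained networks look in a picture, given as the dict that the camera call returned (one of the last four; its "shot" number tells which), for a name from the list of things; names that differ only in an ending like _2 or _b are one class to them, and where a whole thing is asked for, a point or a joint stands for the part that bears it (a point fixed in the world has none). Each returns a list of dicts, best first, with "p" (0 to 1); they miss things now and then, are a little off and sometimes report something else, mostly with a low value. They report only what shows in the picture. A call takes as long as a camera call. They do not tell look-alikes from the thing itself.
- trace(name, picture): "pixels" (384x512 bool, what is visible of it) and "box" ([centre column, centre row, width, height] in pixels, round what is visible of it).
The state is a dict: "t": time; "q": joint angles; "dq": joint speeds; "tau": joint torques, N m; "ee_pos": TCP position; "ee_rot": TCP orientation; "wrist_force": force on the tool from outside, world axes, zero at the start; "wrist_torque": the same for the moment, N m; "opening": finger opening in m; "grasp_force": force on a finger pad.
Only numpy, scipy, OpenCV 4.12 (cv2) and the standard library are available. Lean on these libraries where they do the work, as an engineer would, in place of code of your own. Each camera call takes 0.05 s, during which the arm holds its last target. There are 200 camera calls.

## Working session

There is one attempt and no reset: what is moved stays moved. The work goes in short steps, Python scripts to look and compute and a tool call to move; the robot and the scene stay as the last step left them, time stands still between calls to the robot, and variables do not carry over. Pictures are saved under pics/ and viewed, at most 10 in all, crops included, and the job is handed in when it is done.

Besides the shell and the picture viewer there is one more tool, called after "Call:" in YAML: its name, and indented under it one key for each argument. carry_out: Moves the arm, as the interface text tells. Its arguments: {"type":"object","properties":{"linear":{"type":"array"},"dr":{"type":"array"},"grip":{"type":"array"}},"required":["linear","dr","grip"]}

```bash
mkdir -p pics; cat > h.py <<'E'
import numpy as np, cv2
from rig import *
def proj(c,P):
    P=np.atleast_2d(P); p=(P-np.array(c["position"]))@np.array(c["rotation"])
    p=p*[1,-1,-1]; u=p@np.array(c["K"]).T
    return u[:,:2]/u[:,2:]
def ray(c,uv):
    uv=np.atleast_2d(uv); d=np.c_[uv,np.ones(len(uv))]@np.linalg.inv(np.array(c["K"])).T
    d=d*[1,-1,-1]; return d@np.array(c["rotation"]).T
def onz(c,uv,z):
    d=ray(c,uv); o=np.array(c["position"]); return o+d*((z-o[2])/d[:,2])[:,None]
def tri(c1,a,c2,b):
    A=np.zeros((3,3));B=np.zeros(3)
    for c,u in((c1,a),(c2,b)):
        d=ray(c,u)[0];d/=np.linalg.norm(d);M=np.eye(3)-np.outer(d,d);A+=M;B+=M@np.array(c["position"])
    return np.linalg.solve(A,B)
def save(n,im,box=None,s=1):
    if box: im=im[box[1]:box[3],box[0]:box[2]]
    cv2.imwrite("pics/"+n,cv2.resize(im[...,::-1],None,fx=s,fy=s,interpolation=cv2.INTER_CUBIC))
E
python3 - <<'E'
from h import *
import pickle
s=capture("side");t=capture("top")
pickle.dump((s,t),open("c0.pkl","wb"))
for n,c in(("side",s),("top",t)):
    print(n,{k:np.round(v,3).tolist() for k,v in c.items() if k not in("image","shot")})
    for k in("fixture","carrier_mid","hold_down_knob","spudger","tweezers","screwdriver_red"):
        print(k,[(round(d["p"],2),np.round(d["box"]).tolist()) for d in trace(k,c)])
im=np.vstack([s["image"],t["image"]])
save("a.png",np.hstack([s["image"],t["image"]]),s=.78)
print(state(),nose_length)
E
```

```text
side {'K': [[371.528, 0.0, 253.821], [0.0, 371.528, 192.125], [0.0, 0.0, 1.0]], 'position': [0.314, -0.966, 0.565], 'rotation': [0.515, -0.06, -0.104, 0.849]}
fixture [(0.92, [272.0, 247.0, 85.0, 48.0]), (0.69, [281.0, 315.0, 76.0, 31.0])]
carrier_mid [(0.46, [228.0, 167.0, 20.0, 13.0])]
hold_down_knob [(0.47, [271.0, 249.0, 84.0, 48.0])]
spudger [(0.54, [258.0, 241.0, 55.0, 5.0])]
tweezers [(0.71, [279.0, 275.0, 49.0, 8.0])]
screwdriver_red [(0.47, [250.0, 168.0, 12.0, 13.0])]
top {'K': [[418.088, 0.0, 257.825], [0.0, 418.088, 203.033], [0.0, 0.0, 1.0]], 'position': [0.441, -0.06, 1.212], 'rotation': [-0.032, 0.031, 0.715, -0.698]}
fixture [(0.88, [324.0, 207.0, 35.0, 72.0]), (0.66, [394.0, 220.0, 29.0, 48.0])]
carrier_mid [(0.53, [134.0, 218.0, 26.0, 22.0])]
hold_down_knob [(0.62, [396.0, 228.0, 7.0, 18.0]), (0.44, [320.0, 231.0, 20.0, 7.0])]
spudger [(0.68, [299.0, 216.0, 6.0, 48.0]), (0.47, [319.0, 232.0, 21.0, 9.0]), (0.26, [325.0, 208.0, 37.0, 72.0])]
tweezers []
screwdriver_red [(0.67, [146.0, 189.0, 36.0, 6.0])]
{'t': 0.7, 'q': array([ 1.20938851e+00,  1.23736110e-01,  1.65029516e+00,  7.44765316e-06,
        1.36746699e+00, -8.26155193e-02]), 'dq': array([ 2.03269764e-04,  3.44414619e-04,  1.17050606e-03,  3.25551392e-04,
       -1.67945029e-03, -6.73762715e-05]), 'tau': array([-1.23018192e-03, -4.23464620e+01, -3.65654361e+01, -1.31519646e-04,
        7.52437390e-04,  3.87117964e-06]), 'ee_pos': array([0.17891132, 0.62488916, 0.25636647]), 'ee_rot': array([1.38945888e-01, 9.90299974e-01, 4.68435515e-05, 6.83520196e-06]), 'wrist_force': array([ 0.03052147,  1.04748694, -0.57978063]), 'wrist_torque': array([ 0.03614282, -0.00878697,  0.04312593]), 'grasp_force': 0.0, 'opening': 0.08538160979060797} 0.025
```

View pics/a.png

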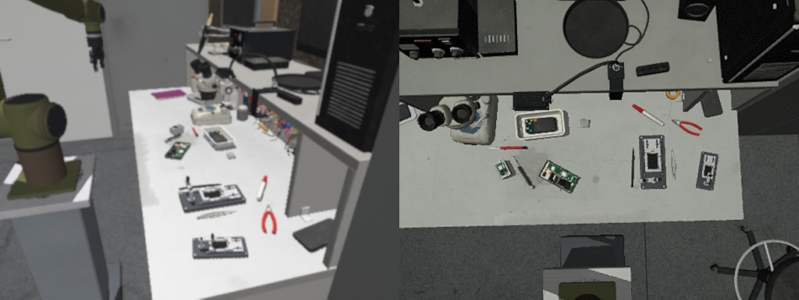

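The left panel is the side view and the right is the top view. In full-resolution top pixels, the two fixture candidates are (324,207) at 35x72 px and (394,220) at 29x48 px, so the first is the larger one. The carrier is the small block at (134,218), and the board at (200,222) is too big. I'll check these in an enlarged crop.

```bash
sed -i 's/^from rig import \*/from rig import *\nfrom scipy.spatial.transform import Rotation as R/; s/np.array(c\["rotation"\])/R.from_quat(c["rotation"]).as_matrix()/' h.py
python3 - <<'E'
from h import *
import pickle
s,t=pickle.load(open("c0.pkl","rb"))
rs=lambda im,b,w,h:cv2.resize(im[b[1]:b[3],b[0]:b[2]],(w,h),interpolation=cv2.INTER_CUBIC)
A=np.hstack([rs(t["image"],(110,180,170,240),300,300),rs(t["image"],(280,160,380,260),300,300)])
B=np.hstack([rs(s["image"],(200,140,260,200),300,300),rs(s["image"],(220,210,320,310),300,300)])
save("b.png",np.vstack([A,B]))
print(onz(t,[[324,207],[134,218],[320,232],[299,216],[146,189]],.02).round(3))
print(onz(s,[[272,247],[228,167],[279,275]],.02).round(3))
for zz in (0,):
  print(proj(t,[0.179,.625,.256]),proj(s,[0.179,.625,.256]))
E
```

```text
[[ 0.532 -0.248  0.02 ]
 [ 0.514  0.296  0.02 ]
 [ 0.461 -0.234  0.02 ]
 [ 0.508 -0.175  0.02 ]
 [ 0.596  0.261  0.02 ]]
[[ 0.533 -0.247  0.02 ]
 [ 0.515  0.265  0.02 ]
 [ 0.519 -0.351  0.02 ]]
[[-46.05197844 366.2116884 ]] [[127.10456951  86.22592145]]
```

View pics/b.png

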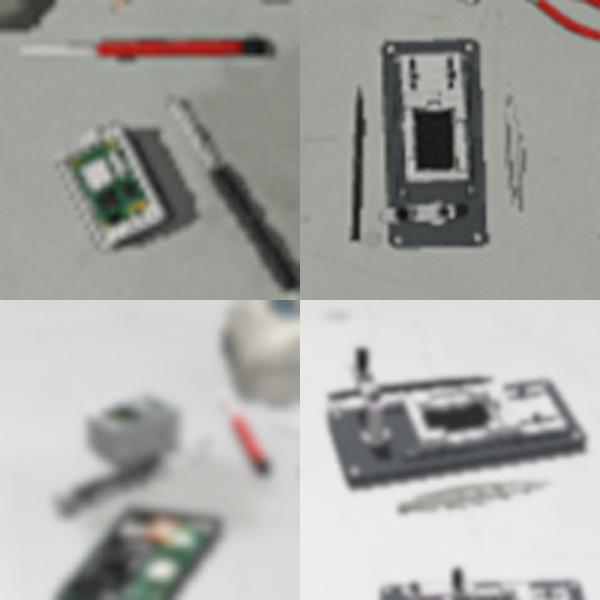

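The crop confirms it. The carrier is at top pixel (133,217), with a dark screwdriver look-alike beside it at (155,220). The large fixture is at (324,207), its pocket at about (324,207) and its screws at the top (+x). The hold-down points left (+y), with its knob at about (314,231). Next I'll fit the poses sub-pixel in each view.

```bash
cat >> h.py <<'E'
from scipy.optimize import minimize
def rect(p,L,W,z,n=40):
    c,s=np.cos(p[2]),np.sin(p[2]);o=[]
    t=np.linspace(-.47,.47,n)
    for e in range(4):
        a=np.c_[t*L,np.full(n,W/2*(1,-1)[e])] if e<2 else np.c_[np.full(n,L/2*(1,-1)[e-2]),t*W]
        d=np.array([[0,1],[0,-1],[1,0],[-1,0]])[e]; o.append((a,d))
    T=np.array([[c,-s],[s,c]])
    return [(np.c_[a@T.T+p[:2],np.full(n,z)],np.r_[T@d,0]) for a,d in o]
def samp(im,uv): return cv2.remap(im,uv[:,0].astype(np.float32)[:,None],uv[:,1].astype(np.float32)[:,None],cv2.INTER_CUBIC)[:,0]
def score(p,c,g,L,W,z,sign,h=.002):
    v=0
    for P,d in rect(p,L,W,z):
        df=samp(g,proj(c,P+h*d))-samp(g,proj(c,P-h*d)); m=df.mean(0)
        v+=sign*float(m.sum()) if sign else float(np.abs(m).sum())
    return -v
def fit(c,p0,L,W,z,sign=0,rng=(.012,.012,.15)):
    g=c["image"].astype(np.float32)
    best=None
    r=np.random.default_rng(0)
    for i in range(400):
        p=np.array(p0)+r.uniform(-1,1,3)*rng; s=score(p,c,g,L,W,z,sign)
        if best is None or s<best[0]: best=(s,p)
    m=minimize(score,best[1],(c,g,L,W,z,sign),method="Nelder-Mead",options=dict(initial_simplex=best[1]+np.array([[0,0,0],[.003,0,0],[0,.003,0],[0,0,.03]])))
    return m.x,m.fun
def rectify(c,p,z,L,W,s=4):
    n,m=int(W*1000*s),int(L*1000*s); u,v=np.meshgrid((np.arange(m)-m/2)/s/1000,(n/2-np.arange(n))/s/1000)
    C,S=np.cos(p[2]),np.sin(p[2]); P=np.c_[(p[0]+C*u-S*v).ravel(),(p[1]+S*u+C*v).ravel(),np.full(u.size,z)]
    return samp(c["image"],proj(c,P)).reshape(n,m,3) if False else cv2.remap(c["image"],*[a.reshape(n,m).astype(np.float32) for a in proj(c,P).T],cv2.INTER_CUBIC)
E
python3 - <<'E'
from h import *
import pickle
s,t=pickle.load(open("c0.pkl","rb"))
F={}
for n,c in(("top",t),("side",s)):
    f,v=fit(c,[.532,-.248,0],.2,.092,.010,1);print(n,"plate",f.round(4),round(v)); F[n]=f
    for z in (.026,):
        a,v=fit(c,[.516,.292,1.0 if n=="x" else -2.1+np.pi],.06,.04,z,0,(.02,.03,.25));print("carrier",z,a.round(4),round(v));F[n+"c"]=a
    r,v=fit(c,f,.122,.058,.024,-1,(.03,.004,.03));print("receiver",r.round(4),round(v))
pickle.dump(F,open("F.pkl","wb"))
a=rectify(t,F["topc"],.026,.1,.075); b=rectify(s,F["topc"],.026,.1,.075)
d=rectify(t,F["top"],.024,.2,.13,2);e=rectify(s,F["top"],.024,.2,.13,2)
save("c.png",np.vstack([np.hstack([a,b]),np.hstack([d,e])]))
E
```

```text
top plate [ 0.5319 -0.2503  0.0059] -742
carrier 0.026 [0.5172 0.2999 0.4458] -563
receiver [ 0.5561 -0.2484  0.0162] -911
side plate [ 5.286e-01 -2.639e-01 -5.000e-04] -641
carrier 0.026 [0.5003 0.2771 0.838 ] -128
receiver [ 0.552  -0.2607 -0.0401] -475
```

View pics/c.png

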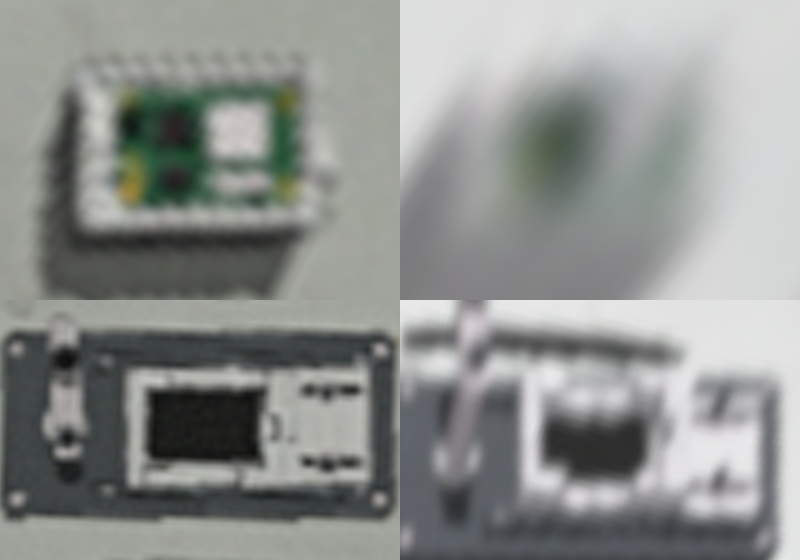

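The rectified top view shows the carrier clearly: long axis at yaw about 0.446 rad, with the rib at its right-hand (+x') end, panel pixel (325,165). In the lower panel the receiver is set about +24 mm from the plate centre. The pocket (dark, panel x 147–265) is centred about +3 mm along x, and the notch is on its +x side at (270,427). I'll get precise profiles next.

```bash
python3 - <<'E'
from h import *
import pickle
s,t=pickle.load(open("c0.pkl","rb"));F=pickle.load(open("F.pkl","rb"))
print("tri carrier top",tri(t,[132.5,217],s,[226.7,161.5]).round(4))
for nm in("fixture","hold_down_knob","carrier_mid"): pass
for i in range(3): print([fit(t,[.532,-.25,0],.2,.092,.010,1,(.01,.01,.1))[0].round(4)])
for h in(.0015,.003):
    import functools
    o=[]
    for L,W,z,sg,p0 in((.2,.092,.01,1,[.532,-.25,.005]),(.122,.058,.024,-1,[.556,-.249,.005]),(.062,.042,.024,-1+2*0,[.535,-.249,.005])):
        g=t["image"].astype(np.float32); f=lambda p:score(np.r_[p],t,g,L,W,z,-1 if L==.122 else (1 if L>.1 else -1*-1),h)
        m=minimize(f,p0,method="Nelder-Mead",options=dict(initial_simplex=np.array(p0)+np.array([[0,0,0],[.003,0,0],[0,.003,0],[0,0,.02]])));o.append(m.x.round(4))
    print(h,o)
p=[.5319,-.2503,.005]
im=rectify(t,p,.024,.2,.13,1).mean(2)
print("x prof",[(i-100,int(v)) for i,v in enumerate(im[58:70].mean(0)) if 20<i-0<190 ])
print("y prof",[(65-i,int(v)) for i,v in enumerate(im[:,80:90].mean(1)) if 25<i<105])
print("y prof ends",[(65-i,int(v)) for i,v in enumerate(im[:,76:79].mean(1)) if 35<i<95])
save("d.png",np.hstack([rectify(t,[.5355,-.2495,.005],.024,.08,.1,5),rectify(s,[.5355,-.2495,.005],.024,.08,.1,5)]))
E
```

```text
tri carrier top [0.5159 0.2976 0.0283]
[array([ 0.532 , -0.2505,  0.0053])]
[array([ 0.532 , -0.2505,  0.0053])]
[array([ 0.532 , -0.2505,  0.0053])]
0.0015 [array([ 0.532 , -0.2504,  0.0045]), array([ 0.5561, -0.2483,  0.0169]), array([ 0.5335, -0.2491,  0.0109])]
0.003 [array([ 0.5319, -0.25  ,  0.0029]), array([ 0.5562, -0.2487,  0.0197]), array([ 0.5342, -0.2488,  0.0111])]
x prof [(-79, 93), (-78, 114), (-77, 135), (-76, 145), (-75, 147), (-74, 146), (-73, 141), (-72, 133), (-71, 125), (-70, 119), (-69, 113), (-68, 106), (-67, 100), (-66, 99), (-65, 104), (-64, 114), (-63, 123), (-62, 129), (-61, 131), (-60, 128), (-59, 120), (-58, 109), (-57, 95), (-56, 84), (-55, 76), (-54, 68), (-53, 65), (-52, 65), (-51, 65), (-50, 66), (-49, 67), (-48, 68), (-47, 68), (-46, 68), (-45, 67), (-44, 66), (-43, 65), (-42, 63), (-41, 62), (-40, 66), (-39, 70), (-38, 80), (-37, 100), (-36, 121), (-35, 142), (-34, 163), (-33, 173), (-32, 176), (-31, 172), (-30, 162), (-29, 143), (-28, 118), (-27, 95), (-26, 69), (-25, 47), (-24, 35), (-23, 24), (-22, 21), (-21, 24), (-20, 26), (-19, 26), (-18, 27),
[... 1895 characters left out ...]
), (-34, 43), (-35, 50), (-36, 58), (-37, 62), (-38, 64), (-39, 65)]
y prof ends [(29, 158), (28, 169), (27, 177), (26, 188), (25, 193), (24, 183), (23, 165), (22, 138), (21, 104), (20, 75), (19, 53), (18, 33), (17, 27), (16, 27), (15, 25), (14, 25), (13, 27), (12, 29), (11, 31), (10, 33), (9, 33), (8, 32), (7, 31), (6, 29), (5, 28), (4, 27), (3, 27), (2, 27), (1, 27), (0, 25), (-1, 23), (-2, 23), (-3, 25), (-4, 27), (-5, 27), (-6, 26), (-7, 24), (-8, 22), (-9, 20), (-10, 21), (-11, 22), (-12, 26), (-13, 39), (-14, 59), (-15, 79), (-16, 94), (-17, 95), (-18, 93), (-19, 108), (-20, 128), (-21, 150), (-22, 168), (-23, 178), (-24, 178), (-25, 170), (-26, 156), (-27, 134), (-28, 114), (-29, 97)]
```

View pics/d.png

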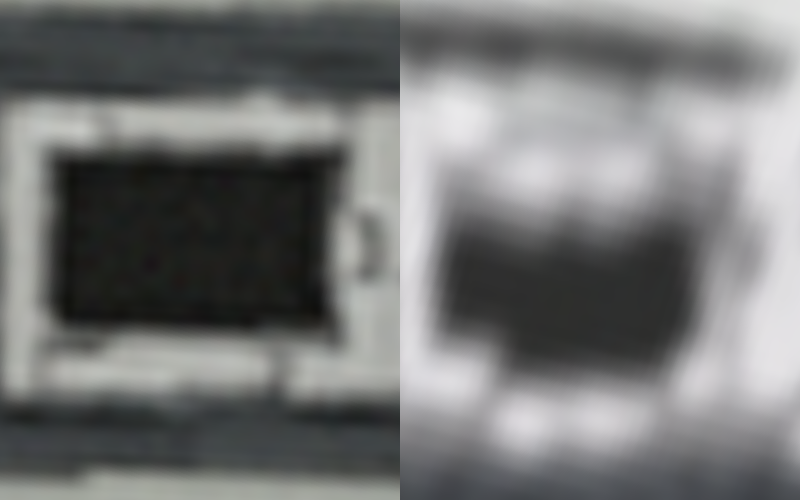

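Measurements:
- **Carrier:** about (0.5165, 0.299), yaw 25.5°. Its top triangulates to 28 mm against a nominal 26, which agrees.
- **Pocket:** about (0.535, -0.2495), yaw 0.3°. The notch is at +x.

I'll grip with the fingers closing along 115.5°, which is a turn of +41.5°.

Call:
carry_out:
  linear:
    - [21.1,-20.4,0]
    - [21.1,-20.4,0]
    - [21.1,-20.4,0]
    - [21.1,-20.4,0]
    - [21.1,-20.4,-5]
    - [21.1,-20.4,-10]
    - [21.1,-20.4,-10]
    - [21.1,-20.4,-10]
    - [21.1,-20.4,-10]
    - [21.1,-20.4,-10]
    - [21.1,-20.4,-10]
    - [21.1,-20.4,-10]
    - [21.1,-20.4,-10]
    - [21.1,-20.4,-10]
    - [21.1,-20.4,-5]
    - [21.1,-20.4,0]
    - [0,0,0]
    - [0,0,0]
  dr:
    - [0,0,2.6]
    - [0,0,2.6]
    - [0,0,2.6]
    - [0,0,2.6]
    - [0,0,2.6]
    - [0,0,2.6]
    - [0,0,2.6]
    - [0,0,2.6]
    - [0,0,2.6]
    - [0,0,2.6]
    - [0,0,2.6]
    - [0,0,2.6]
    - [0,0,2.6]
    - [0,0,2.6]
    - [0,0,2.6]
    - [0,0,2.5]
    - [0,0,0]
    - [0,0,0]
  grip: [60,60,60,60,60,60,60,60,60,60,60,60,60,60,60,60,60,60]

```text
t: 2.2
ee_pos: [0.5174, 0.2975, 0.1563]
ee_rot: [-0.219, 0.976, 0.0, -0.0]
wrist_force: [0.3, 0.0, 0.8]
opening: 0.0597
grasp_force: 0.0
```

Call:
carry_out:
  linear:
    - [-1,1.5,-15]
    - [0,0,-15]
    - [0,0,-15]
    - [0,0,-15]
    - [0,0,-15]
    - [0,0,-12]
    - [0,0,-10]
    - [0,0,-8]
    - [0,0,-7]
    - [0,0,-5]
    - [0,0,-3]
    - [0,0,0]
  dr:
    - [0,0,0]
    - [0,0,0]
    - [0,0,0]
    - [0,0,0]
    - [0,0,0]
    - [0,0,0]
    - [0,0,0]
    - [0,0,0]
    - [0,0,0]
    - [0,0,0]
    - [0,0,0]
    - [0,0,0]
  grip: [60,60,60,60,60,60,60,60,60,60,60,60]

```text
t: 3.2
ee_pos: [0.5153, 0.2999, 0.0358]
ee_rot: [-0.221, 0.975, -0.0, -0.0]
wrist_force: [0.1, 0.3, 0.2]
opening: 0.0602
grasp_force: 0.0
```

```bash
python3 - <<'E'
from h import *
s=capture("side");t=capture("top")
rs=lambda im,b,w,h:cv2.resize(im[b[1]:b[3],b[0]:b[2]],(w,h),interpolation=cv2.INTER_CUBIC)
save("e.png",np.hstack([rs(t["image"],(95,180,175,260),400,400),rs(s["image"],(195,130,255,190),400,400)]))
E
```

```text
(no output)
```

View pics/e.png

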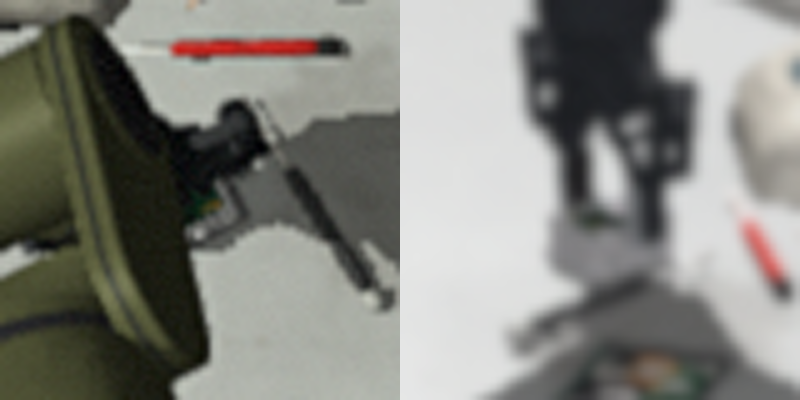

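The top crop (left) shows the gripper over the carrier with the screwdrivers clear of it. The side crop (right) shows the fingers at panel (578,190) and (652,190), straddling the carrier at (605,250). I'll close the gripper.

Call:
carry_out:
  linear:
    - [0,0,0]
    - [0,0,0]
    - [0,0,0]
    - [0,0,0]
    - [0,0,0]
    - [0,0,0]
  dr:
    - [0,0,0]
    - [0,0,0]
    - [0,0,0]
    - [0,0,0]
    - [0,0,0]
    - [0,0,0]
  grip: [50,36,36,36,36,36]

```text
t: 3.8
ee_pos: [0.5163, 0.3003, 0.0374]
ee_rot: [-0.221, 0.975, 0.0, 0.001]
wrist_force: [-0.3, -0.5, 6.1]
opening: 0.0386
grasp_force: 62.8
```

Call:
carry_out:
  linear:
    - [0,0,3]
    - [0,0,8]
    - [0,0,12]
    - [0,0,15]
    - [0,0,15]
    - [0,0,15]
    - [0,0,12]
    - [0,0,0]
  dr:
    - [0,0,0]
    - [0,0,0]
    - [0,0,0]
    - [0,0,0]
    - [0,0,0]
    - [0,0,0]
    - [0,0,0]
    - [0,0,0]
  grip: [36,36,36,36,36,36,36,36]

```text
t: 4.47
ee_pos: [0.5172, 0.3009, 0.1202]
ee_rot: [-0.221, 0.975, 0.001, 0.003]
wrist_force: [1.4, 0.1, -0.4]
opening: 0.0382
grasp_force: 62.1
```

Call:
carry_out:
  linear:
    - [1.1,-20,0]
    - [1.1,-30,0]
    - [1.1,-36,0]
    - [1.1,-36,0]
    - [1.1,-36,0]
    - [1.1,-36,0]
    - [1.1,-36,0]
    - [1.1,-36,0]
    - [1.1,-36,0]
    - [1.1,-36,0]
    - [1.1,-36,0]
    - [1.1,-36,0]
    - [1.1,-36,0]
    - [1.1,-36,0]
    - [1.1,-36,0]
    - [1.3,-32,0]
    - [0,0,0]
    - [0,0,0]
    - [0,0,0]
  dr:
    - [0,0,-1.6]
    - [0,0,-1.6]
    - [0,0,-1.6]
    - [0,0,-1.6]
    - [0,0,-1.6]
    - [0,0,-1.6]
    - [0,0,-1.6]
    - [0,0,-1.6]
    - [0,0,-1.6]
    - [0,0,-1.6]
    - [0,0,-1.6]
    - [0,0,-1.6]
    - [0,0,-1.6]
    - [0,0,-1.6]
    - [0,0,-1.6]
    - [0,0,-1.2]
    - [0,0,0]
    - [0,0,0]
    - [0,0,0]
  grip: [36,36,36,36,36,36,36,36,36,36,36,36,36,36,36,36,36,36,36]

```text
t: 6.05
ee_pos: [0.5327, -0.2495, 0.1155]
ee_rot: [-0.003, 1.0, 0.001, -0.001]
wrist_force: [-0.0, -0.1, -1.7]
opening: 0.0382
grasp_force: 62.1
```

```bash
python3 - <<'E'
from h import *
s=capture("side");t=capture("top");st=state()
print({k:np.round(st[k],4).tolist() for k in("t","q","ee_pos","ee_rot","wrist_force")}, R.from_quat(st["ee_rot"]).as_matrix().round(4).tolist())
rs=lambda im,b,w,h:cv2.resize(im[b[1]:b[3],b[0]:b[2]],(w,h),interpolation=cv2.INTER_CUBIC)
save("f.png",np.hstack([rs(t["image"],(280,160,360,240),400,400),rs(s["image"],(230,200,310,280),400,400)]))
E
```

```text
{'t': 6.15, 'q': [-0.528, 0.1179, 1.9055, 0.0002, 1.1195, -2.1058], 'ee_pos': [0.5329, -0.2487, 0.1157], 'ee_rot': [-0.0034, 1.0, 0.0004, -0.0005], 'wrist_force': [0.9123, 0.4345, -2.3826]} [[-1.0, -0.0069, -0.0011], [-0.0069, 1.0, 0.0008], [0.0011, 0.0009, -1.0]]
```

View pics/f.png

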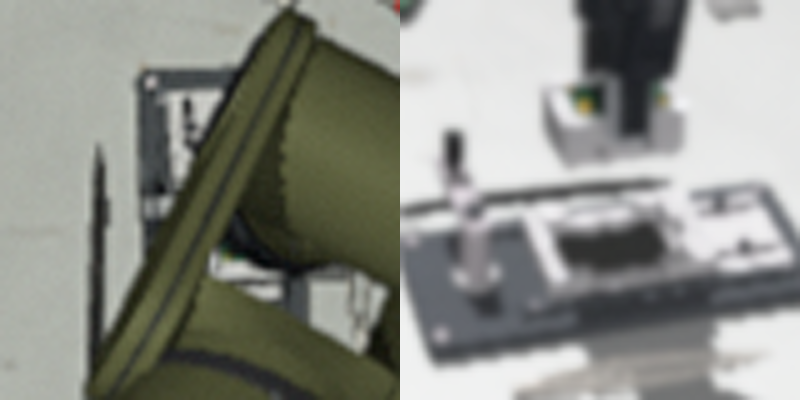

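The carrier is held level above the pocket. In the side panel the front face spans about x 568–683, with the finger at 633, so the carrier may sit slightly to the -x side of the fingers. I'll check by projection.

```bash
python3 - <<'E'
from h import *
s=capture("side");p=state()["ee_pos"]
pan=lambda P:((proj(s,P)-[230,200])*5+[400,0]).round(1).tolist()
z0=p[2]-.0366
for dx in(0,-.004):
  for n,o in(("BL",(-.03,-.02,0)),("BR",(.03,-.02,0)),("TL",(-.03,-.02,.026)),("TR",(.03,-.02,.026)),("BLback",(-.03,.02,0)),("TLback",(-.03,.02,.026)),("rib",(.035,-.006,0))):
    print(dx,n,pan([p[0]+dx+o[0],p[1]+o[1],z0+o[2]]))
# plate corners predicted with top-fit
for a in((-.1,-.046),(.1,-.046),(-.1,.046)): print("plate top",pan([.532+a[0],-.2503+a[1],.01]))
for a in((-.031,-.021),(.031,-.021),(-.031,.021),(.031,.021)): print("pocket",pan([.535+a[0],-.2495+a[1],.024]))
x0,x1=272,292
g=s["image"].mean(2)
for r in(226,228,230,232): print(r,g[r,258:292].astype(int).tolist())
E
```

```text
0 BL [[564.0, 167.4]]
0 BR [[686.8, 149.9]]
0 TL [[564.3, 120.1]]
0 TR [[688.8, 103.0]]
0 BLback [[542.7, 122.4]]
0 TLback [[542.7, 76.4]]
0 rib [[687.5, 132.8]]
-0.004 BL [[555.7, 168.6]]
-0.004 BR [[678.7, 151.0]]
-0.004 TL [[555.9, 121.2]]
-0.004 TR [[680.6, 104.1]]
-0.004 BLback [[534.7, 123.5]]
-0.004 TLback [[534.6, 77.4]]
-0.004 rib [[679.6, 133.9]]
plate top [[430.0, 346.3]]
plate top [[835.1, 281.2]]
plate top [[394.3, 232.0]]
pocket [[566.2, 265.6]]
pocket [[689.5, 246.6]]
pocket [[544.4, 215.9]]
pocket [[663.2, 198.4]]
226 [208, 165, 128, 119, 132, 145, 151, 151, 151, 150, 149, 147, 142, 133, 124, 105, 81, 68, 68, 73, 80, 96, 123, 141, 149, 152, 152, 158, 180, 211, 226, 230, 231, 231]
228 [227, 207, 166, 133, 129, 141, 148, 150, 151, 150, 149, 146, 141, 141, 141, 138, 136, 134, 136, 138, 133, 124, 126, 140, 151, 156, 160, 168, 188, 216, 228, 231, 232, 232]
230 [233, 229, 210, 171, 145, 145, 151, 153, 153, 153, 147, 136, 134, 147, 158, 161, 161, 164, 166, 169, 172, 174, 174, 175, 180, 193, 206, 216, 221, 227, 231, 232, 232, 232]
232 [235, 235, 230, 216, 188, 170, 170, 174, 180, 181, 179, 181, 193, 207, 214, 215, 216, 219, 222, 224, 226, 227, 226, 226, 226, 229, 231, 232, 232, 232, 233, 233, 233, 233]
```

Call:
carry_out:
  linear:
    - [2,-0.5,-8]
    - [0,0,-12]
    - [0,0,-12]
    - [0,0,-9]
    - [0,0,-5]
    - [0,0,-2]
    - [0,0,0]
    - [0,0,0]
  dr:
    - [0,0,0]
    - [0,0,0]
    - [0,0,0]
    - [0,0,0]
    - [0,0,0]
    - [0,0,0]
    - [0,0,0]
    - [0,0,0]
  grip: [36,36,36,36,36,36,36,36]

```text
t: 6.87
ee_pos: [0.5355, -0.2507, 0.0684]
ee_rot: [-0.003, 1.0, -0.0, 0.0]
wrist_force: [0.4, 0.5, -0.6]
opening: 0.0385
grasp_force: 62.1
```

Call:
carry_out:
  linear:
    - [0,0,-2]
    - [0,0,-1]
    - [0,0,0]
    - [0,0,0]
  dr:
    - [0,0,0]
    - [0,0,0]
    - [0,0,0]
    - [0,0,0]
  grip: [36,36,36,36]

```text
t: 7.2
ee_pos: [0.5354, -0.2506, 0.0655]
ee_rot: [-0.003, 1.0, -0.0, 0.0]
wrist_force: [-0.0, 0.4, -1.2]
opening: 0.0383
grasp_force: 62.1
```

Call:
carry_out:
  linear:
    - [0,0,-1]
    - [0,0,-1]
    - [0,0,0]
    - [0,0,0]
  dr:
    - [0,0,0]
    - [0,0,0]
    - [0,0,0]
    - [0,0,0]
  grip: [36,36,36,36]

```text
t: 7.53
ee_pos: [0.5352, -0.2504, 0.0632]
ee_rot: [-0.003, 1.0, 0.0, -0.0]
wrist_force: [-0.1, 0.9, -2.0]
opening: 0.0384
grasp_force: 62.1
```

Call:
carry_out:
  linear:
    - [0,0.8,0]
    - [0,0,-1]
    - [0,0,0]
    - [0,0,0]
  dr:
    - [0,0,0]
    - [0,0,0]
    - [0,0,0]
    - [0,0,0]
  grip: [36,36,36,36]

```text
t: 7.87
ee_pos: [0.5353, -0.2497, 0.0623]
ee_rot: [-0.003, 1.0, 0.0, -0.0]
wrist_force: [-0.6, 0.4, -0.9]
opening: 0.0383
grasp_force: 62.1
```

Call:
carry_out:
  linear:
    - [0,0,-1]
    - [0,0,0]
    - [0,0,0]
  dr:
    - [0,0,0]
    - [0,0,0]
    - [0,0,0]
  grip: [36,36,36]

```text
t: 8.12
ee_pos: [0.5354, -0.2498, 0.0614]
ee_rot: [-0.003, 1.0, -0.0, 0.0]
wrist_force: [-0.0, -0.4, -0.6]
opening: 0.0386
grasp_force: 62.2
```

Call:
carry_out:
  linear:
    - [0,0,-1]
    - [0,0,0]
    - [0,0,0]
  dr:
    - [0,0,0]
    - [0,0,0]
    - [0,0,0]
  grip: [36,36,36]

```text
t: 8.37
ee_pos: [0.5355, -0.2499, 0.0611]
ee_rot: [-0.003, 1.0, -0.0, 0.0]
wrist_force: [-2.4, 0.1, 3.9]
opening: 0.0386
grasp_force: 62.8
```

Contact is at 0.0611 with about 5 N. The moment should show which edge is carrying the load.

```bash
cat > st.py <<'E'
from h import *
s=state();print({k:np.round(s[k],4).tolist() for k in("t","ee_pos","wrist_force","wrist_torque")},R.from_quat(s["ee_rot"]).as_matrix()[:,2].round(4))
E
python3 st.py
```

```text
{'t': 8.3667, 'ee_pos': [0.5355, -0.2499, 0.0611], 'wrist_force': [-2.4166, 0.1014, 3.8896], 'wrist_torque': [0.2113, 0.3804, 0.0558]} [ 1.e-04 -2.e-04 -1.e+00]
```

Call:
carry_out:
  linear:
    - [0,-0.5,0]
    - [0,-0.5,0]
    - [0,0,0]
    - [0,0,0]
  dr:
    - [0,0,0]
    - [0,0,0]
    - [0,0,0]
    - [0,0,0]
  grip: [36,36,36,36]

```text
t: 8.7
ee_pos: [0.5357, -0.2505, 0.061]
ee_rot: [-0.003, 1.0, 0.0, 0.0]
wrist_force: [-2.1, 1.8, 5.4]
opening: 0.038
grasp_force: 62.9
```

```bash
python3 st.py
```

```text
{'t': 8.7, 'ee_pos': [0.5357, -0.2505, 0.061], 'wrist_force': [-2.061, 1.7879, 5.3528], 'wrist_torque': [0.4701, 0.2183, 0.0467]} [ 7.e-04  4.e-04 -1.e+00]
```

Call:
carry_out:
  linear:
    - [-0.5,0,0]
    - [-0.5,0,0]
    - [0,0,0]
    - [0,0,0]
  dr:
    - [0,0,0]
    - [0,0,0]
    - [0,0,0]
    - [0,0,0]
  grip: [36,36,36,36]

```text
t: 9.03
ee_pos: [0.5352, -0.2509, 0.0609]
ee_rot: [-0.003, 1.0, -0.0, 0.001]
wrist_force: [2.0, 1.4, 3.3]
opening: 0.0381
grasp_force: 62.7
```

```bash
python3 st.py
```

```text
{'t': 9.0333, 'ee_pos': [0.5352, -0.2509, 0.0609], 'wrist_force': [1.9858, 1.4184, 3.3252], 'wrist_torque': [0.2844, -0.6017, 0.0702]} [ 2.2e-03 -7.0e-04 -1.0e+00]
```

The contact moments (about 0.2 m of lever) place the contact at the +x end, so I'll shift -x.

Call:
carry_out:
  linear:
    - [-0.5,0,0]
    - [-0.5,0,0]
    - [0,0,0]
  dr:
    - [0,0,0]
    - [0,0,0]
    - [0,0,0]
  grip: [36,36,36]

```text
t: 9.28
ee_pos: [0.5331, -0.2508, 0.0598]
ee_rot: [-0.003, 1.0, -0.0, -0.0]
wrist_force: [2.3, -0.2, -0.7]
opening: 0.0386
grasp_force: 62.2
```

```bash
cat >> st.py <<'E'
F=s["wrist_force"]-[0,0,-1.5];M=s["wrist_torque"]
for h in(.19,.2,.21): print(h,"contact x,y mm",((-h*F[0]-M[1])/F[2]*1e3).round(),((M[0]-h*F[1])/F[2]*1e3).round())
E
python3 st.py
```

```text
{'t': 9.2833, 'ee_pos': [0.5331, -0.2508, 0.0598], 'wrist_force': [2.3378, -0.1534, -0.6828], 'wrist_torque': [-0.0574, -0.4627, -0.0097]} [-1.e-04 -2.e-04 -1.e+00]
0.19 contact x,y mm 23.0 -35.0
0.2 contact x,y mm -6.0 -33.0
0.21 contact x,y mm -35.0 -31.0
```

Call:
carry_out:
  linear:
    - [-0.5,0,0]
    - [-0.5,0,0]
    - [0,0,0]
  dr:
    - [0,0,0]
    - [0,0,0]
    - [0,0,0]
  grip: [36,36,36]

```text
t: 9.53
ee_pos: [0.5328, -0.2509, 0.0602]
ee_rot: [-0.003, 1.0, -0.0, 0.001]
wrist_force: [4.8, -0.1, -3.4]
opening: 0.0384
grasp_force: 61.9
```

```bash
python3 st.py
```

```text
{'t': 9.5333, 'ee_pos': [0.5328, -0.2509, 0.0602], 'wrist_force': [4.8428, -0.0541, -3.3996], 'wrist_torque': [-0.1328, -1.0685, -0.0736]} [ 1.9e-03 -5.0e-04 -1.0e+00]
0.19 contact x,y mm -78.0 64.0
0.2 contact x,y mm -53.0 64.0
0.21 contact x,y mm -27.0 64.0
```

It dropped in: Fz fell to zero, and the -x wall is now pushing back (Fx +4.8). I'll back off slightly in x and lower it.

Call:
carry_out:
  linear:
    - [0.8,0,0]
    - [0,0,-1]
    - [0,0,0]
  dr:
    - [0,0,0]
    - [0,0,0]
    - [0,0,0]
  grip: [36,36,36]

```text
t: 9.78
ee_pos: [0.5331, -0.2508, 0.0592]
ee_rot: [-0.003, 1.0, -0.0, -0.0]
wrist_force: [3.6, -0.7, -1.6]
opening: 0.0383
grasp_force: 62.2
```

Call:
carry_out:
  linear:
    - [0,0,-1]
    - [0,0,-1]
    - [0,0,0]
  dr:
    - [0,0,0]
    - [0,0,0]
    - [0,0,0]
  grip: [36,36,36]

```text
t: 10.03
ee_pos: [0.5331, -0.2507, 0.0572]
ee_rot: [-0.003, 1.0, -0.0, 0.0]
wrist_force: [3.2, -0.1, -0.9]
opening: 0.0387
grasp_force: 62.2
```

Still light. I'll move +x a little more and continue down.

Call:
carry_out:
  linear:
    - [0.5,0,-1]
    - [0,0,-1]
    - [0,0,0]
  dr:
    - [0,0,0]
    - [0,0,0]
    - [0,0,0]
  grip: [36,36,36]

```text
t: 10.28
ee_pos: [0.5332, -0.2506, 0.0548]
ee_rot: [-0.003, 1.0, 0.0, -0.0]
wrist_force: [2.8, 0.5, -1.0]
opening: 0.0384
grasp_force: 62.2
```

Call:
carry_out:
  linear:
    - [0.2,0,-1]
    - [0,0,-1]
    - [0,0,0]
  dr:
    - [0,0,0]
    - [0,0,0]
    - [0,0,0]
  grip: [36,36,36]

```text
t: 10.53
ee_pos: [0.5333, -0.2505, 0.0527]
ee_rot: [-0.003, 1.0, 0.0, -0.001]
wrist_force: [1.5, -0.4, -1.9]
opening: 0.0383
grasp_force: 62.1
```

Call:
carry_out:
  linear:
    - [0,0,-1]
    - [0,0,0]
    - [0,0,0]
  dr:
    - [0,0,0]
    - [0,0,0]
    - [0,0,0]
  grip: [36,36,36]

```text
t: 10.78
ee_pos: [0.5333, -0.2506, 0.0519]
ee_rot: [-0.003, 1.0, 0.0, -0.001]
wrist_force: [-0.3, 0.1, -0.6]
opening: 0.0384
grasp_force: 62.1
```

Call:
carry_out:
  linear:
    - [0,0,-0.8]
    - [0,0,0]
    - [0,0,0]
  dr:
    - [0,0,0]
    - [0,0,0]
    - [0,0,0]
  grip: [36,36,36]

```text
t: 11.03
ee_pos: [0.5337, -0.2507, 0.0515]
ee_rot: [-0.003, 1.0, 0.0, -0.0]
wrist_force: [0.1, -0.3, -2.2]
opening: 0.0381
grasp_force: 62.2
```

Call:
carry_out:
  linear:
    - [0,0,-0.6]
    - [0,0,0]
    - [0,0,0]
  dr:
    - [0,0,0]
    - [0,0,0]
    - [0,0,0]
  grip: [36,36,36]

```text
t: 11.28
ee_pos: [0.5339, -0.2508, 0.0514]
ee_rot: [-0.003, 1.0, -0.0, -0.0]
wrist_force: [-2.1, 0.7, 3.6]
opening: 0.0381
grasp_force: 62.7
```

Floor contact at 0.0514, about 10 mm below the rim contact. I'll open the gripper and lift off.

Call:
carry_out:
  linear:
    - [0,0,0]
    - [0,0,0]
    - [0,0,0]
    - [0,0,0]
    - [0,0,0]
    - [0,0,5]
    - [0,0,15]
    - [0,0,30]
    - [0,0,30]
    - [0,0,25]
    - [0,0,0]
  dr:
    - [0,0,0]
    - [0,0,0]
    - [0,0,0]
    - [0,0,0]
    - [0,0,0]
    - [0,0,0]
    - [0,0,0]
    - [0,0,0]
    - [0,0,0]
    - [0,0,0]
    - [0,0,0]
  grip: [45,55,60,60,60,60,60,60,60,60,60]

```text
t: 12.2
ee_pos: [0.5371, -0.2526, 0.1634]
ee_rot: [-0.003, 1.0, -0.003, 0.005]
wrist_force: [1.8, 0.9, 1.6]
opening: 0.0603
grasp_force: 0.0
```

```bash
python3 - <<'E'
from h import *
s=capture("side");t=capture("top");p=[.5335,-.2505]
print(state()["q"].round(3))
pan=lambda c,P:((proj(c,P)-[230,200])*5+[400,0]).round(1).tolist()
for z in (.040,.041,.05):
  for o in((-.03,-.02),(.03,-.02),(-.03,.02),(.03,.02)): print(z,o,pan(s,[p[0]+o[0],p[1]+o[1],z]))
rs=lambda im,b,w,h:cv2.resize(im[b[1]:b[3],b[0]:b[2]],(w,h),interpolation=cv2.INTER_CUBIC)
save("g.png",np.hstack([rs(t["image"],(280,160,360,240),400,400),rs(s["image"],(230,200,310,280),400,400)]))
k=[(n,[(round(d["p"],2),np.round(d["box"],1).tolist()) for d in trace("hold_down_knob",c)]) for n,c in(("s",s),("t",t))];print(k)
# predict knob for angles
pv=np.array([.532-.067,-.2503,.058])
for a in(1.3,1.5,1.7,1.9): 
  K=pv+[.04*np.cos(a),.04*np.sin(a),0];print(a,K.round(4),proj(s,K).round(1),proj(t,K).round(1),pan(s,K),((proj(t,K)-[280,160])*5).round())
E
```

```text
[-0.53   0.074  1.876 -0.     1.189 -2.107]
0.04 (-0.03, -0.02) [[565.4, 238.5]]
0.04 (0.03, -0.02) [[685.8, 220.3]]
0.04 (-0.03, 0.02) [[544.4, 191.7]]
0.04 (0.03, 0.02) [[660.6, 174.8]]
0.041 (-0.03, -0.02) [[565.4, 236.7]]
0.041 (0.03, -0.02) [[685.9, 218.6]]
0.041 (-0.03, 0.02) [[544.4, 190.0]]
0.041 (0.03, 0.02) [[660.7, 173.1]]
0.05 (-0.03, -0.02) [[565.5, 221.1]]
0.05 (0.03, -0.02) [[686.6, 203.1]]
0.05 (-0.03, 0.02) [[544.4, 174.8]]
0.05 (0.03, 0.02) [[661.2, 158.1]]
[('s', [(0.61, [265.9, 307.1, 20.1, 9.2]), (0.56, [240.6, 235.1, 9.1, 20.0])]), ('t', [])]
1.3 [ 0.4757 -0.2118  0.058 ] [[246.1 229.7]] [[313.9 226.5]] [[480.5, 148.3]] [[169. 332.]]
1.5 [ 0.4678 -0.2104  0.058 ] [[242.9 229.8]] [[313.5 229.4]] [[464.4, 149.0]] [[168. 347.]]
1.7 [ 0.4598 -0.2106  0.058 ] [[239.7 230.3]] [[313.7 232.3]] [[448.6, 151.5]] [[168. 361.]]
1.9 [ 0.4521 -0.2124  0.058 ] [[236.8 231.1]] [[314.5 235.1]] [[433.9, 155.6]] [[172. 375.]]
```

View pics/g.png

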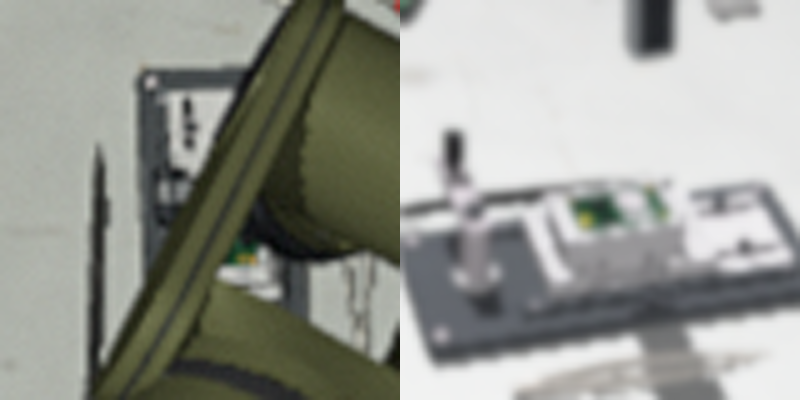

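The carrier looks seated: its top-front edge is at panel (565,240)–(688,218), against (565,238.5)–(686,220) predicted for z = 40 mm, and it is level. The knob is at panel (453,150), i.e. about 1.6 rad. I'll triangulate it and then pinch it.

```bash
python3 - <<'E'
from h import *
import pickle
s,t=pickle.load(open("c0.pkl","rb"))
def dark(c,b,th):
    g=c["image"][b[1]:b[3],b[0]:b[2]].mean(2); w=np.clip(th-g,0,None); v,u=np.mgrid[b[1]:b[3],b[0]:b[2]]
    return np.array([(w*u).sum()/w.sum(),(w*v).sum()/w.sum()])
a=dark(t,(308,227,319,236),60);b=dark(s,(237,224,245,236),80)
print(a,b,tri(t,a,s,b).round(4),onz(t,a,.0685).round(4),onz(s,b,.058).round(4))
print(t["image"][224:238,306:330].mean(2).astype(int)); print(s["image"][222:246,234:250].mean(2).astype(int))
E
```

```text
[313.83771532 230.91024479] [240.29810298 229.69918699] [ 0.4624 -0.2108  0.0595] [[ 0.4634 -0.2098  0.0685]] [[ 0.4618 -0.2084  0.058 ]]
[[161 162 131  90  70  62  55  91 100  63  56  69  70  71  66  69  69  67
   67  69  67  67  67  67]
 [162 161 140  99  71  65  57  75  77  54  56  67  69  67  67  67  68  65
   65  66  66  63  65  67]
 [161 160 138  97  70  64  64  75  68  59  61  64  71  66  64  63  64  64
   65  77  76  71  63  65]
 [161 161 139  93  67  63  65  65  72  70  67  69  70  68  73  70  70  82
   98 112 111  84  61  72]
 [160 160 137  91  65  64  61  61  63  77  93 101 106 122 131 131 131 142
  152 149 130  91  71 116]
 [159 154 149 135 123 104  62  39  43  72 100 110 116 151 165 166 167 168
  169 153 112  68  63 118]
 [151 146 162 170 164 125  59  27  17  40  79  87  91 142 160 158 160 164
  165 135  83  36  30  78]
 [138 146 160 164 161 114  49  20  20  25  78  89  92 145 165 164 161 163
  165 145 101  60  52  94]
 [132 149 162 162 164 129  72  34  22  39  79  95 122 159 170 165 163 161
  157 147 121 112  85  94]
 [140 144 152 145 146 132  98  56  46  50  71  82 113
[... 1361 characters left out ...]
 152 191 220 228 229 230 229]
 [231 230 226 211 180 147 129 127 132 150 184 213 223 225 224 224]
 [230 230 228 219 191 162 159 167 170 176 191 203 206 203 200 197]
 [225 224 223 216 189 170 181 198 202 199 194 182 168 155 147 142]
 [201 197 191 181 161 152 177 201 207 196 182 160 131 106  95  91]
 [148 138 131 123 114 120 154 186 189 170 149 132 112 102 105 107]
 [ 98  98 104 109 111 120 145 168 164 137 112 105 116 143 162 169]
 [114 128 150 165 170 171 173 169 151 122  98 100 135 178 203 207]
 [171 184 201 213 215 213 204 183 160 137 121 129 161 195 205 200]
 [204 213 219 221 220 215 201 180 165 159 159 167 182 191 179 163]
 [194 200 199 196 190 179 164 150 148 160 173 178 177 164 140 122]]
```

The knob triangulates to (0.462, -0.211, 0.0595), matching the nominal height of 58 mm. I'll move over it.

Call:
carry_out:
  linear:
    - [-12,6,0]
    - [-12,7,0]
    - [-12,7,0]
    - [-12,7,0]
    - [-12,7,0]
    - [-12,6,0]
    - [0,0,0]
    - [0,0,0]
    - [0,0,0]
  dr:
    - [0,0,0]
    - [0,0,0]
    - [0,0,0]
    - [0,0,0]
    - [0,0,0]
    - [0,0,0]
    - [0,0,0]
    - [0,0,0]
    - [0,0,0]
  grip: [32,32,32,32,32,32,32,32,32]

```text
t: 13.15
ee_pos: [0.4618, -0.2107, 0.1551]
ee_rot: [-0.003, 1.0, 0.0, -0.0]
wrist_force: [-0.5, -0.3, 0.6]
opening: 0.0321
grasp_force: 0.0
```

Call:
carry_out:
  linear:
    - [0,0,-15]
    - [0,0,-20]
    - [0,0,-15]
    - [0,0,-10]
    - [0,0,-8]
    - [0,0,-5]
    - [0,0,-3]
    - [0,0,0]
    - [0,0,0]
  dr:
    - [0,0,0]
    - [0,0,0]
    - [0,0,0]
    - [0,0,0]
    - [0,0,0]
    - [0,0,0]
    - [0,0,0]
    - [0,0,0]
    - [0,0,0]
  grip: [32,32,32,32,32,32,32,32,32]

```text
t: 13.9
ee_pos: [0.4623, -0.211, 0.0805]
ee_rot: [-0.003, 1.0, -0.0, 0.0]
wrist_force: [0.3, 0.4, -0.1]
opening: 0.0323
grasp_force: 0.0
```

Call:
carry_out:
  linear:
    - [0,0,0]
    - [0,0,0]
    - [0,0,0]
    - [0,0,0]
    - [0,0,0]
    - [0,0,0]
  dr:
    - [0,0,0]
    - [0,0,0]
    - [0,0,0]
    - [0,0,0]
    - [0,0,0]
    - [0,0,0]
  grip: [24,16,8,8,8,8]

```text
t: 14.4
ee_pos: [0.4623, -0.2111, 0.0808]
ee_rot: [-0.003, 1.0, -0.0, 0.001]
wrist_force: [-1.4, -1.1, 3.7]
opening: 0.0089
grasp_force: 52.2
```

Call:
carry_out:
  linear:
    - [4.1,0.1,0]
    - [4,-0.4,0]
    - [3.9,-0.8,0]
    - [3.9,-1.1,0]
    - [3.7,-1.5,0]
    - [3.5,-1.9,0]
    - [0,0,0]
  dr:
    - [0,0,0]
    - [0,0,0]
    - [0,0,0]
    - [0,0,0]
    - [0,0,0]
    - [0,0,0]
    - [0,0,0]
  grip: [8,8,8,8,8,8,8]

```text
t: 14.98
ee_pos: [0.4859, -0.216, 0.0807]
ee_rot: [-0.002, 1.0, 0.001, 0.001]
wrist_force: [9.5, 4.6, 5.4]
opening: 0.0091
grasp_force: 52.7
```

Call:
carry_out:
  linear:
    - [3.3,-2.2,0]
    - [3.1,-2.6,0]
    - [2.8,-2.8,0]
    - [2.5,-3.1,0]
    - [2.2,-3.4,0]
    - [0,0,0]
  dr:
    - [0,0,0]
    - [0,0,0]
    - [0,0,0]
    - [0,0,0]
    - [0,0,0]
    - [0,0,0]
  grip: [8,8,8,8,8,8]

```text
t: 15.48
ee_pos: [0.5017, -0.2283, 0.0808]
ee_rot: [-0.002, 1.0, 0.003, 0.003]
wrist_force: [8.8, 10.7, 2.5]
opening: 0.0092
grasp_force: 52.4
```

Call:
carry_out:
  linear:
    - [2.4,-3.4,0]
    - [1.8,-3.6,0]
    - [1.4,-3.8,0]
    - [1,-3.8,0]
    - [0.5,-3.5,0]
    - [0,-2,0]
    - [0,0,0]
    - [0,0,0]
  dr:
    - [0,0,0]
    - [0,0,0]
    - [0,0,0]
    - [0,0,0]
    - [0,0,0]
    - [0,0,0]
    - [0,0,0]
    - [0,0,0]
  grip: [8,8,8,8,8,8,8,8]

```text
t: 16.15
ee_pos: [0.5113, -0.2485, 0.081]
ee_rot: [-0.001, 1.0, 0.002, 0.007]
wrist_force: [18.4, 8.2, -4.5]
opening: 0.0091
grasp_force: 49.3
```

Call:
carry_out:
  linear:
    - [0,-1,0]
    - [0,0,0]
  dr:
    - [0,0,0]
    - [0,0,0]
  grip: [8,8]

```text
t: 16.32
ee_pos: [0.5114, -0.2491, 0.081]
ee_rot: [-0.001, 1.0, 0.002, 0.007]
wrist_force: [18.7, 10.8, -3.5]
opening: 0.009
grasp_force: 49.3
```

Call:
carry_out:
  linear:
    - [2,-0.5,0]
    - [2,-0.5,0]
    - [0,0,0]
    - [0,0,0]
  dr:
    - [0,0,0]
    - [0,0,0]
    - [0,0,0]
    - [0,0,0]
  grip: [8,8,8,8]

```text
t: 16.65
ee_pos: [0.5128, -0.2511, 0.0808]
ee_rot: [-0.002, 1.0, 0.001, 0.003]
wrist_force: [8.9, 7.2, 1.7]
opening: 0.0091
grasp_force: 47.2
```

Call:
carry_out:
  linear:
    - [0,0,0]
    - [0,1,0]
    - [0,1,0]
    - [0,1,0]
    - [0,0,0]
    - [0,0,5]
    - [0,0,10]
    - [0,0,20]
    - [0,0,25]
    - [0,0,25]
    - [0,0,25]
    - [-15,25,25]
    - [-15,35,20]
    - [-15,35,10]
    - [-10,35,0]
    - [0,35,0]
    - [0,35,0]
    - [0,25,0]
    - [0,0,0]
  dr:
    - [0,0,0]
    - [0,0,0]
    - [0,0,0]
    - [0,0,0]
    - [0,0,0]
    - [0,0,0]
    - [0,0,0]
    - [0,0,0]
    - [0,0,0]
    - [0,0,0]
    - [0,0,0]
    - [0,0,0]
    - [0,0,0]
    - [0,0,0]
    - [0,0,0]
    - [0,0,0]
    - [0,0,0]
    - [0,0,0]
    - [0,0,0]
  grip: [20,30,34,34,34,34,34,34,34,34,34,34,34,34,34,34,34,34,34]

```text
t: 18.23
ee_pos: [0.4551, -0.0222, 0.2457]
ee_rot: [-0.005, 1.0, 0.001, 0.001]
wrist_force: [-0.6, -0.0, 0.1]
opening: 0.0339
grasp_force: 0.0
```

```bash
python3 - <<'E'
from h import *
s=capture("side");t=capture("top")
pan=lambda c,P:((proj(c,P)-[230,200])*5+[400,0]).round(1).tolist()
for z in (.040,):
  for o in((-.03,-.02),(.03,-.02),(.03,.02)): print(o,pan(s,[.5335+o[0],-.2507+o[1],z]))
a=rectify(t,[.532,-.2503,.005],.045,.16,.13,2.5);rs=cv2.resize(s["image"][200:280,230:310],(400,400),interpolation=cv2.INTER_CUBIC)
a=cv2.copyMakeBorder(a,0,400-a.shape[0],0,0,cv2.BORDER_CONSTANT)
save("h.png",np.hstack([a,rs]))
for k in("spudger","tweezers"): print(k,[(n,[np.round(d["box"]).tolist() for d in trace(k,c)]) for n,c in(("s",s),("t",t))])
E
```

```text
(-0.03, -0.02) [[565.5, 238.7]]
(0.03, -0.02) [[685.9, 220.5]]
(0.03, 0.02) [[660.8, 175.0]]
spudger [('s', [[254.0, 239.0, 26.0, 15.0], [243.0, 242.0, 28.0, 6.0]]), ('t', [[298.0, 215.0, 8.0, 41.0], [329.0, 207.0, 18.0, 20.0]])]
tweezers [('s', [[279.0, 275.0, 45.0, 8.0]]), ('t', [[352.0, 228.0, 4.0, 2.0]])]
```

View pics/h.png

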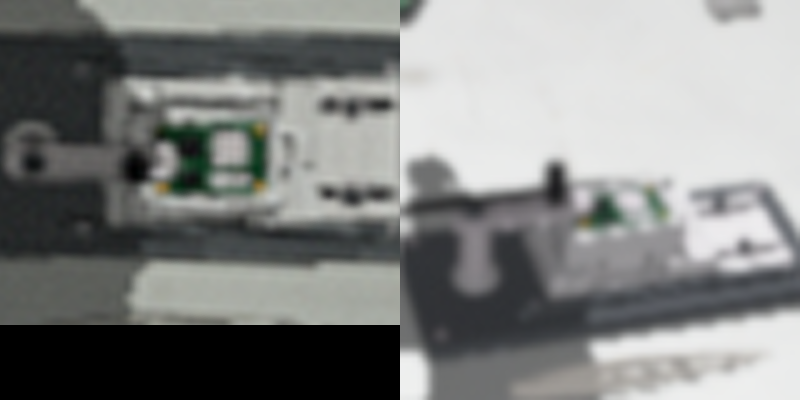

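The top panel (left) shows the arm running from the pivot at (32,162) through the knob at (137,165) to its tip over the carrier at (165,158), so it lies along +x at its stop. The carrier's top edges in the side panel still match the seated height. The gripper is clear and the spudger and tweezers haven't moved, so I'm handing in.

```bash
python3 -c "
from rig import *
print(close_job())"
```

```text
the job is handed in; nothing more can be done
None
```

The carrier lies home and level in the pocket with its key in the notch, the hold-down is swung over it to its stop, the spudger and tweezers show no movement (the red screwdriver was never touched), and the job is handed in; no verdict came back.

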